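Park the riders of the optical bench

ROBOT

A 6-joint arm with a two-finger parallel gripper is mounted at the origin on the work surface. World frame = base frame: x ahead of the robot, y to its left, z up, the work surface at z = 0. Lengths are in mm, angles in rad, forces in N, time in s.
With the tool pointing down it reaches from about 300 to 775 mm from the base axis. Payload 14.6 kg.
Tool frame: the origin (TCP) lies at the very end of the fingers, on their centre line; the grasp point (between the pads) lies 19 mm behind it; z points along the fingers, y is the direction in which the jaws open and shut (so a half turn about z gives the same grasp; the last joint's range is limited). The gripper opens to 94 mm and grips with 3 to 60 N. Pads are 16 mm wide; open, the fingers measure 119 mm over their backs; the gripper's body (75 mm by 177 mm) begins 78 mm behind the grasp point.
Start: joints at [-1.406, 0.3, 1.521, -0, 1.321, -0.067], TCP at [126.345, -535.281, 205.446] pointing down, gripper open.
Joint ranges: [-3.03, 3.03], [-0.79, 2.21], [0.23, 2.52], [-1.04, 4.18], [0, 3.07], [-2.55, 2.55]. Speed limits (rad/s): [2.22, 2.22, 2.57, 3.14, 3.14, 3.14].

INTERFACE

Orientations are given as [roll, pitch, yaw] about the fixed x, y, z axes, in that order (R = Rz(yaw) Ry(pitch) Rx(roll)).
In Python, from cell import manip gives the robot as it stands.
- The arm moves only by the shell command python3 -m inch 'ROWS' [FORCE]. ROWS is a JSON object of lists of equal length, an entry for each row: "grip": the opening, from -1 (shut) to 1 (fully open), so that 0 is half open; "travel": the shift along the world's x, y, z in cm, a list of three; "turn": the turn, a rotation vector about the world's x, y, z in degrees, a list of three. A call has 1 to 10 rows; each row is the pose to reach, as a shift and turn from the pose measured when the call began; what a row does not reach only later rows make up. A row lasts 1/8 s, in which the tool goes at most 62.5 mm and 10.7 degrees, less where a joint would pass 70% of its speed; a pose out of reach is approached as far as the arm can. A call with a gripper value outside its range is refused whole. The fingers move at their own pace and stop on an object; FORCE is the grip in N (left out, the last holds). Time passes only in rows, so rows that repeat a pose let the fingers close. It gives the time, the measured TCP pose, the force and the opening at its end, in the units of the state.
- manip.read_state(): the state, without advancing time (a new reading comes with each control period).
- manip.camera(name): name is "side" or "top"; returns (picture, depth): 400x640x3 uint8, red, green, blue; 400x640 float32, mm along the optical axis (not along the pixel's ray), 0 where there is no reading.
- manip.calibration(name): a dict with "fx", "fy", "cx", "cy" (pixels), "world_from_camera" (4x4, takes a point from camera to world coordinates). Camera axes: x right, y up, looking along -z (the intrinsics and any distortion apply to the point x, -y, -z); pixel columns grow to the right and rows downward; lengths in mm; the calibration is good to about 2 mm. A picture is of the moment at which its call begins. calibration takes no time and is no camera call.
- manip.sign_off(): hands the job in, once; it reports no verdict.
Trained networks look in the newest picture that a camera, given by its name, has taken for a name from the list of things; names that differ only in an ending like _2 or _b are one class to them, and where a whole thing is asked for, a point or a joint stands for the part that bears it (a point fixed in the world has none). Each returns a list of dicts, best first, with "p" (0 to 1); they miss things now and then, are a little off and sometimes report something else, mostly with a low value. They report only what shows in the picture. A call takes as long as a camera call. They do not tell look-alikes from the thing itself.
- manip.look_for(camera, label): "bbox" ([left, top, right, bottom] in pixels, round what is visible of it).
The state is a dict: "clock": time; "joints": joint angles; "qd": joint speeds; "effort": joint torques, N m; "eef_pos": TCP position; "eef_rot": TCP orientation; "wrist_force": force on the tool from outside, world axes, zero at the start; "moment": the same for the moment, N m; "finger_gap": finger opening in mm.
Only numpy, scipy, OpenCV 4.12 (cv2) and the standard library are available. Lean on these libraries where they do the work, as an engineer would, in place of code of your own. Each camera call takes 0.05 s, during which the arm holds its last target.

TASK

The optics lesson is over: with your fingertips, push the row of four touching riders along the optical bench as one train, from behind on the rear end of the empty rider, until the whole row is fully home against the end stop with no gaps, then take the hand away. Only push: grip, lift or tip nothing, touch none of the three riders that carry the lens, the slide and the screen, and do not let the row come apart on the way. Leave the lamp at the other end of the rail, the bottle, the beaker and the tube rack where they stand.

Things in the scene. Friction and masses are not known exactly. Their poses are not given: they have to be found in the camera images.
- rail: optical bench, fixed: flat aluminium rail 640 mm long, 60 mm wide, running surface 40 mm above the worktop, on two black cross feet (150 mm across, 24 mm high with screws, 250 mm either side of the middle). Origin on the worktop under the middle of the rail; y runs along the rail to the end stop, x across it away from the robot, z up.
- stop_face (a point): the end stop, a steel plate 60 mm wide standing 42 mm above the running surface at the rail's +y end, with a rubber pad. This point is on the face of the pad that meets the row, on the rail's centre line at the height of the running surface, 280 mm from the rail's origin along its y.
- rider_empty: the empty rider, last in the row on the lamp's side: dark block 50 mm along the rail, 80 across, 22 high on the rail (2 mm side play), a bare sleeve 22 mm across and 24 high on top, screw knob 24 mm out on its +x side. Slides by friction, 0.18 kg. Origin mid-underside on the running surface, y to the stop; flat rear face to push on is 25 mm behind it. Home: origin 175 mm from the stop face.
- rider_lens: same rider with a round lens (64 mm across, black ring, 8 mm thick) on a thin post, lens centre 100 mm above the running surface, top at 132 mm; 0.21 kg. Origin and axes as for the empty rider. The three carrying riders stand ahead of the empty one, touching it and one another, in any order.
- rider_slide: same rider with a grey square frame (66 mm, 6 mm thick) holding a green glass slide, centre 100 mm above the running surface; 0.21 kg. Origin and axes as above.
- rider_screen: same rider with a white square screen (80 mm, 3 mm thick), centre 100 mm above the running surface, top at 140 mm; 0.21 kg. Origin and axes as above.
- lamp: lamp on its own rider near the rail's other end, to be left alone: grey round housing 60 mm across lying along the rail, axis 100 mm above the running surface, top at 130 mm, from 45 mm behind to 36 mm ahead of its origin; 0.7 kg. Origin as for the riders. At least 115 mm clear between its front and the empty rider's rear face.
- bottle: amber bottle with a black cap, 60 mm across, 115 mm high, on the worktop beyond the rail (away from the robot), to be left alone. Origin under its middle.
- beaker: glass beaker, 70 mm across, 95 mm high, on the worktop beyond the rail, to be left alone. Origin under its middle.
- tube_rack: white wire test-tube rack, empty, 76 mm by 194 mm (its y), 72 mm high, on the worktop on the robot's side of the rail, to be left alone. Origin under its middle.
Mind the look-alikes: they are no part of the job. What is shaped like the rider_empty but blue is not meant. Leave any yellow look-alike of the rider_screen alone.

How it is judged:
By the outcome, as a careful person would: the job done as asked, in the order asked, and still so for the second after the job is handed in, with the robot touching nothing.
It also fails if it takes over 40 s, if anything falls off the work surface, if the arm or the gripper's body presses on something with over 40 N, if the wrist force passes 120 N, or if a joint passes its speed limit or range.

## Working session

There is one attempt and no reset: what is moved stays moved. The work goes in short steps, Python scripts to look and compute and a shell command to move; the robot and the scene stay as the last step left them, time stands still between calls to the robot, and variables do not carry over. Pictures are saved under pics/ and viewed, and the job is handed in when it is done.

```bash
mkdir -p pics; ls; python3 - <<'E'
from cell import manip
import cv2, numpy as np
for n in ("top","side"):
    im,d=manip.camera(n); cv2.imwrite(f"pics/{n}0.png",cv2.cvtColor(im,cv2.COLOR_RGB2BGR)); np.save(f"pics/{n}0.npy",d)
    print(n,manip.calibration(n))
    for l in ("rail","rider_empty","rider_lens","rider_slide","rider_screen","lamp"):
        print(l,[(np.round(b["bbox"]).tolist(),round(b["p"],2)) for b in manip.look_for(n,l)][:4])
print(manip.read_state())
E
```

```text
pics
top {'fx': 361.1635292900736, 'fy': 361.1635292900736, 'cx': 317.90450144558235, 'cy': 200.5436420582248, 'world_from_camera': array([[ 1.06913454e-02,  9.86885240e-01, -1.61068986e-01,
         4.46609002e+02],
       [-9.99879232e-01,  8.73415486e-03, -1.28544033e-02,
         3.32933252e+01],
       [-1.12790194e-02,  1.61186965e-01,  9.86859436e-01,
         9.06082145e+02],
       [ 0.00000000e+00,  0.00000000e+00,  0.00000000e+00,
         1.00000000e+00]])}
rail [([185.0, 162.0, 448.0, 238.0], 0.74)]
rider_empty [([312.0, 172.0, 335.0, 212.0], 0.85), ([318.0, 256.0, 358.0, 285.0], 0.64)]
rider_lens [([252.0, 172.0, 273.0, 219.0], 0.62), ([351.0, 101.0, 379.0, 141.0], 0.32)]
rider_slide [([270.0, 171.0, 294.0, 220.0], 0.91)]
rider_screen [([293.0, 172.0, 315.0, 215.0], 0.92), ([281.0, 107.0, 314.0, 159.0], 0.7), ([182.0, 164.0, 443.0, 241.0], 0.26)]
lamp [([407.0, 164.0, 458.0, 206.0], 0.71), ([350.0, 103.0, 380.0, 142.0], 0.53)]
side {'fx': 419.1080874015581, 'fy': 419.1080874015581, 'cx': 319.1962806779626, 'cy': 199.32912845259045, 'world_from_camera': array([[ 9.953004
[... 614 characters left out ...]
amp [([325.0, 200.0, 385.0, 291.0], 0.97)]
{'clock': 0.7, 'joints': array([-1.40559742e+00,  2.99852869e-01,  1.52102880e+00, -2.55845125e-05,
        1.32069313e+00, -6.66175913e-02]), 'qd': array([-0.00013216, -0.00082829,  0.00051619,  0.00035934, -0.00027685,
        0.00020692]), 'effort': array([ 1.10283677e-04, -5.31575489e+01, -3.52882934e+01,  7.08637596e-02,
        2.13041960e-02, -4.65464510e-06]), 'eef_pos': array([ 126.33812844, -535.27279576,  205.45925131]), 'eef_rot': array([3.14157649e+00, 2.59222066e-05, 2.31822833e-01]), 'wrist_force': array([-0.65948355,  0.68122606, -0.25017824]), 'moment': array([ 0.0536774 , -0.08236856, -0.01792093]), 'finger_gap': 94.06646629097328}
```

View pics/top0.png

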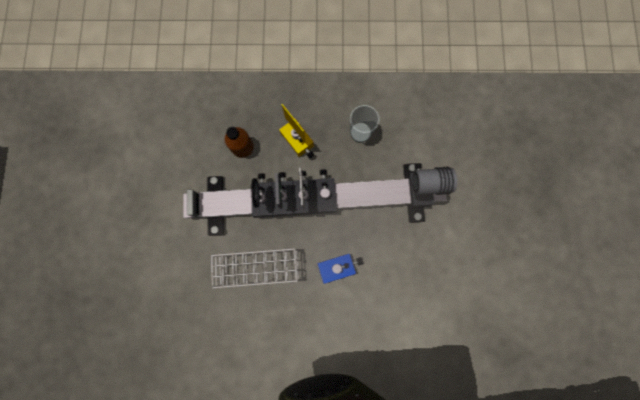

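View pics/side0.png

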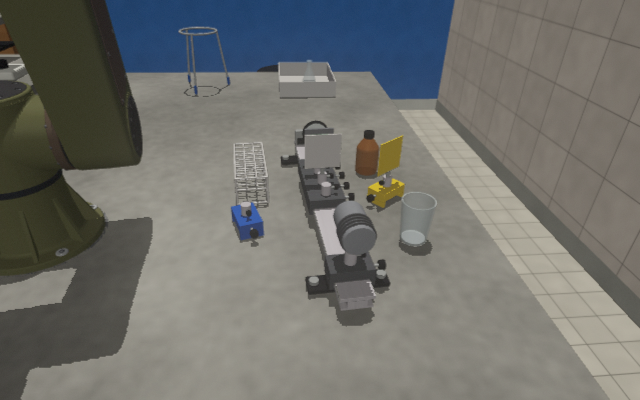

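```bash
python3 - <<'E'
import cv2
a=cv2.imread("pics/top0.png")[150:250,170:470]; cv2.imwrite("pics/top0c.png",cv2.resize(a,None,fx=2.6,fy=2.6,interpolation=cv2.INTER_CUBIC))
a=cv2.imread("pics/side0.png")[110:320,220:440]; cv2.imwrite("pics/side0c.png",cv2.resize(a,None,fx=2.8,fy=2.8,interpolation=cv2.INTER_CUBIC))
E
```

```text
(no output)
```

View pics/top0c.png

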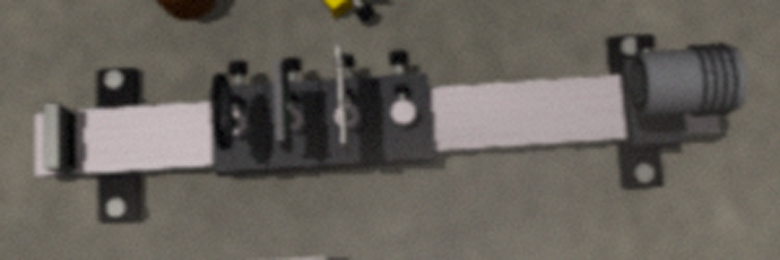

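View pics/side0c.png

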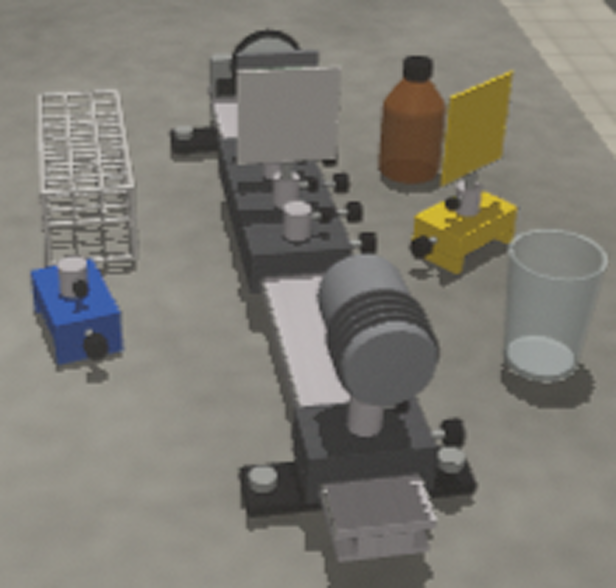

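```bash
cat > h.py <<'E'
from cell import manip
import numpy as np, cv2
def pix(name,u,v,z):
    c=manip.calibration(name); T=c["world_from_camera"]
    r=T[:3,:3]@np.array([(u-c["cx"])/c["fx"],-(v-c["cy"])/c["fy"],-1]); o=T[:3,3]
    return o+r*(z-o[2])/r[2]
def cloud(name,d):
    c=manip.calibration(name); T=c["world_from_camera"]
    v,u=np.mgrid[:400,:640]
    p=np.stack([(u-c["cx"])/c["fx"]*d,-(v-c["cy"])/c["fy"]*d,-d],-1)
    return p@T[:3,:3].T+T[:3,3]
E
python3 - <<'E'
from h import *
cr=lambda x,y:(170+x/2.6-.3,150+y/2.6-.3)
f=[pix("top",*cr(*q),24)[:2] for q in ((114,79),(115,207),(630,45),(645,173))]
m1=(f[0]+f[1])/2; m2=(f[2]+f[3])/2
print("feet",np.round(f,1),"mid",m1,m2,np.linalg.norm(m1-m2))
y=(m1-m2)/np.linalg.norm(m1-m2); x=np.array([y[1],-y[0]]); o=(m1+m2)/2
print("axis",y,x,o,np.degrees(np.arctan2(-y[0],y[1])))
loc=lambda p:np.round([(p[:2]-o)@x,(p[:2]-o)@y],1)
for n,q,z in [("rearface top corner +x",(428,72),62),("rear top corner -x",(436,158),62),("sleeve top",(403,112),86),("rail edge +x",(622,77),40),("rail edge -x",(626,140),40),("rail edge +x L",(85,109),40),("-x L",(85,173),40),("stop top",(70,105),82),("stop top2",(72,170),82),("lens rider front",(213,75),62),("front -x",(215,170),62)]:
    p=pix("top",*cr(*q),z); print(n,np.round(p,1),loc(p))
d=np.load("pics/top0.npy"); P=cloud("top",d)
l=np.stack([(P[...,:2]-o)@x,(P[...,:2]-o)@y,P[...,2]],-1)
s=l[(abs(l[...,0])<45)&(abs(l[...,1])<340)&(d>0)]
for b in range(-330,330,10):
    k=s[(s[:,1]>=b)&(s[:,1]<b+10)]; 
    if len(k): print(b,len(k),np.round(np.percentile(k[:,2],[5,50,95])),end=" | ")
t=s[(abs(s[:,2]-62)<6)]; print("\nrider top y range",np.percentile(t[:,1],[0,1,5,50,95,99]))
D=np.load("pics/side0.npy");Q=cloud("side",D)
l=np.stack([(Q[...,:2]-o)@x,(Q[...,:2]-o)@y,Q[...,2]],-1)
r=l[(abs(l[...,0])<35)&(l[...,1]>-200)&(l[...,1]<60)&(l[...,2]>44)&(l[...,2]<60)&(D>0)]
h=np.histogram(r[:,1],bins=np.arange(-200,61,5));print([(int(a),int(b)) for a,b in zip(h[1],h[0]) if b])
E
```

```text
feet [[ 640.2  306.9]
 [ 516.9  298.9]
 [ 677.8 -190.1]
 [ 553.8 -200.3]] mid [578.54306249 302.8845322 ] [ 615.78987028 -195.18917738] 499.4644580651915
axis [-0.07457349  0.99721552] [0.99721552 0.07457349] [597.16646638  53.84767741] 4.276716456817534
rearface top corner +x [640.8   5.6  62. ] [ 39.9 -51.3]
rear top corner -x [561.1  -1.9  62. ] [-40.1 -52.9]
sleeve top [598.8  28.5  86. ] [ -0.3 -25.4]
rail edge +x [ 642.6 -177.6   40. ] [  28.  -234.1]
rail edge -x [ 582.6 -179.5   40. ] [ -31.9 -231.6]
rail edge +x L [607.6 327.7  40. ] [ 30.8 272.3]
-x L [547.  323.9  40. ] [-29.9 273. ]
stop top [603.3 327.1  82. ] [ 26.5 272.1]
stop top2 [544.7 321.5  82. ] [-32.4 270.9]
lens rider front [636.4 203.7  62. ] [ 50.3 146.6]
front -x [548.3 198.4  62. ] [-38.  147.8]
-330 30 [-3. -0.  1.] | -320 55 [-3.  2. 41.] | -310 63 [-2. 35. 41.] | -300 143 [ -1. 160. 168.] | -290 177 [  2. 162. 170.] | -280 189 [ 31. 157. 169.] | -270 195 [ 18. 156. 169.] | -260 187 [ 17. 156. 167.] | -250 179 [ 26. 157. 167.] | -240 339 [ 16.  61. 166.] | -230 311 [ -1. 129. 166.] | -220 211 [ -1.  40. 1
[... 801 characters left out ...]
] | 120 368 [ 50. 125. 171.] | 130 65 [-1. 61. 64.] | 140 66 [-1. 61. 64.] | 150 79 [-0. 39. 62.] | 160 133 [-1. 39. 42.] | 170 147 [-2. 39. 43.] | 180 137 [-1. 39. 43.] | 190 139 [-1. 40. 42.] | 200 143 [-1. 40. 42.] | 210 146 [-1. 39. 42.] | 220 141 [-1. 39. 42.] | 230 163 [ 0. 39. 42.] | 240 145 [14. 39. 42.] | 250 140 [15. 39. 42.] | 260 145 [14. 39. 42.] | 270 120 [ 0. 40. 43.] | 280 308 [-0. 62. 83.] | 290 133 [-2. 81. 83.] | 300 44 [-2.  1. 40.] | 310 94 [-1. 40. 42.] | 320 49 [-1.  1. 40.] | 
rider top y range [-280.44821049 -274.56541509 -254.02351921   34.35088257  141.61124014
  283.63990127]
[(-55, 106), (-50, 81), (-45, 1), (-40, 1), (-25, 1), (-20, 1), (0, 1), (10, 1), (40, 2)]
```

```bash
python3 -m inch '{"grip":[-0.36,-0.36,-0.36,-0.36,-0.36,-0.36,-0.36,-0.36,-0.36,-0.36],"travel":[[4,4.2,0],[8,8.4,0],[12,12.6,0],[16,16.7,0],[20,20.9,0],[24,25.1,0],[28,29.3,0],[32,33.5,0],[36,37.6,0],[40,41.8,0]],"turn":[[0,0,8],[0,0,16],[0,0,24],[0,0,32],[0,0,40],[0,0,48],[0,0,56],[0,0,64],[0,0,72],[0,0,81]]}'
```

```text
clock: 1.95
eef_pos: [527.5, -115.7, 205.6]
eef_rot: [3.141, 0.0, 1.65]
wrist_force: [-0.1, -0.6, -0.4]
finger_gap: 29.7
```

```bash
python3 -m inch '{"grip":[-0.36,-0.36,-0.36,-0.36,-0.36,-0.36,-0.36,-0.36,-0.36],"travel":[[4,4.2,0],[7.64,7.98,0],[7.64,7.98,0],[7.64,7.98,-4],[7.64,7.98,-8],[7.64,7.98,-11.5],[7.64,7.98,-14],[7.64,7.98,-15.7],[7.64,7.98,-15.7]],"turn":[[0,0,0],[0,0,0],[0,0,0],[0,0,0],[0,0,0],[0,0,0],[0,0,0],[0,0,0],[0,0,0]]}'
python3 - <<'E'
from h import *
for n in ("top","side"):
    im,d=manip.camera(n); cv2.imwrite(f"pics/{n}1.png",cv2.cvtColor(im,cv2.COLOR_RGB2BGR))
    a=im[130:250,200:440] if n=="top" else im[110:320,220:440]
    cv2.imwrite(f"pics/{n}1c.png",cv2.resize(a[...,::-1],None,fx=2.8,fy=2.8,interpolation=cv2.INTER_CUBIC))
E
```

```text
clock: 3.08
eef_pos: [603.3, -36.3, 48.0]
eef_rot: [-3.141, 0.0, 1.65]
wrist_force: [-0.4, 0.7, 0.1]
finger_gap: 30.3
```

View pics/top1c.png

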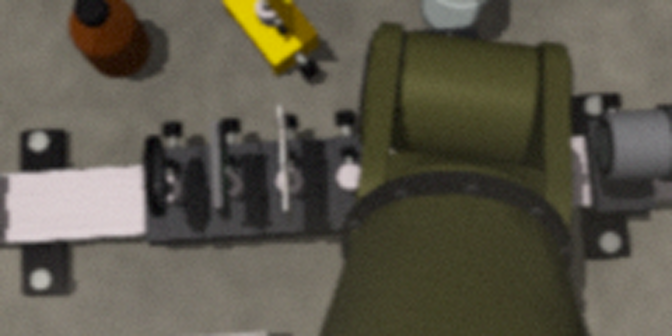

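View pics/side1c.png

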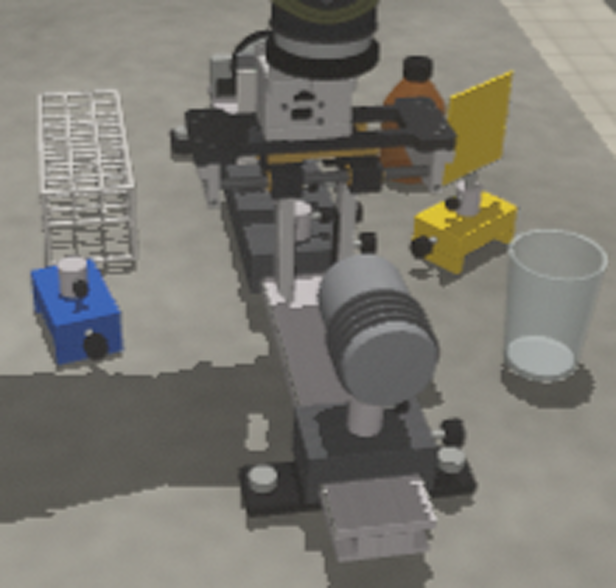

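```bash
python3 -m inch '{"grip":[-0.36,-0.36,-0.36,-0.36,-0.36,-0.36,-0.36,-0.36,-0.36,-0.36],"travel":[[-0.08,1.1,0],[-0.15,2.0,0],[-0.18,2.4,0],[-0.2,2.6,0],[-0.21,2.8,0],[-0.22,3.0,0],[-0.24,3.2,0],[-0.26,3.4,0],[-0.27,3.6,0],[-0.29,3.8,0]],"turn":[[0,0,0],[0,0,0],[0,0,0],[0,0,0],[0,0,0],[0,0,0],[0,0,0],[0,0,0],[0,0,0],[0,0,0]]}'
python3 - <<'E'
from h import *
s=manip.read_state();print(s["wrist_force"],s["moment"],s["eef_pos"])
E
```

```text
clock: 4.42
eef_pos: [601.4, 1.8, 49.6]
eef_rot: [3.14, 0.001, 1.65]
wrist_force: [-0.1, -4.5, -0.1]
finger_gap: 30.1
[-0.09008357 -4.48423187 -0.12269121] [-0.7739345  -0.17217915 -0.0624852 ] [601.39091268   1.79882386  49.63340327]
```

```bash
python3 -m inch '{"grip":[-0.36,-0.36,-0.36,-0.36,-0.36,-0.36,-0.36,-0.36,-0.36,-0.36],"travel":[[-0.02,0.2,0],[-0.04,0.5,0],[-0.07,0.9,0],[-0.1,1.35,-0.05],[-0.14,1.8,-0.1],[-0.17,2.25,-0.1],[-0.2,2.7,-0.1],[-0.23,3.1,-0.1],[-0.26,3.4,-0.1],[-0.27,3.6,-0.1]],"turn":[[0,0,0],[0,0,0],[0,0,0],[0,0,0],[0,0,0],[0,0,0],[0,0,0],[0,0,0],[0,0,0],[0,0,0]]}'
python3 - <<'E'
from h import *
s=manip.read_state();print(s["wrist_force"],s["moment"],s["eef_pos"])
for n in ("top",):
    im,d=manip.camera(n)
    a=im[130:250,200:440] if n=="top" else im[110:320,220:440]
    cv2.imwrite(f"pics/{n}2c.png",cv2.resize(a[...,::-1],None,fx=2.8,fy=2.8,interpolation=cv2.INTER_CUBIC))
E
```

```text
clock: 5.68
eef_pos: [599.2, 37.7, 49.4]
eef_rot: [3.138, 0.001, 1.65]
wrist_force: [0.6, -7.9, 5.3]
finger_gap: 29.7
[ 0.60070815 -7.92092719  5.34649543] [-1.40616679 -0.19189296 -0.00692314] [599.24982801  37.68830592  49.43121757]
```

View pics/top2c.png

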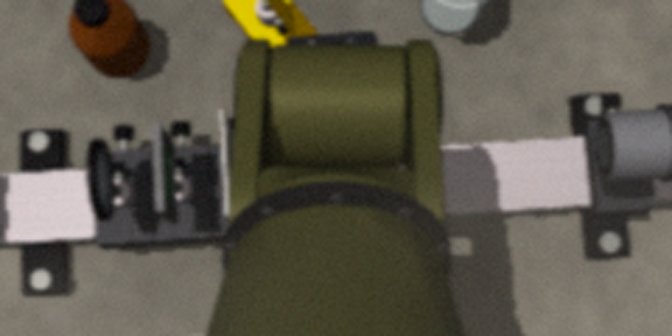

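```bash
python3 - <<'E'
from h import *
o=np.array([597.17,53.85]);y=np.array([-.0746,.9972]);x=np.array([y[1],-y[0]])
loc=lambda p:np.round([(p[:2]-o)@x,(p[:2]-o)@y,p[2]],1)
im=cv2.imread("pics/top0.png").astype(int); d=np.load("pics/top0.npy");P=cloud("top",d)
m=(im[...,2]>110)&(im[...,1]>80)&(im[...,0]<50)&(d>0); m[:90]=0
p=P[m]; l=np.array([loc(q) for q in p]); print(len(l),l.min(0),l.max(0))
t=l[l[:,2]>100]; print(t.min(0),t.max(0))
print(t[t[:,0].argmin()])
s=manip.read_state();print(loc(s["eef_pos"]))
E
```

```text
396 [116.2   9.6  -1.3] [259.9  78.  157.3]
[128.4  15.9 148.3] [193.5  56.9 157.3]
[128.4  15.9 156.4]
[  0.9 -16.1  49.5]
```

```bash
python3 -m inch '{"grip":[-0.36,-0.36,-0.36,-0.36,-0.36,-0.36,-0.36,-0.36,-0.36,-0.36],"travel":[[-0.02,0.2,0],[-0.04,0.5,0],[-0.07,0.9,0],[-0.1,1.35,0],[-0.14,1.8,0],[-0.17,2.25,0],[-0.2,2.7,0],[-0.23,3.1,0],[-0.26,3.5,0],[-0.28,3.8,0]],"turn":[[0,0,0],[0,0,0],[0,0,0],[0,0,0],[0,0,0],[0,0,0],[0,0,0],[0,0,0],[0,0,0],[0,0,0]]}'
python3 -m inch '{"grip":[-0.36,-0.36,-0.36,-0.36,-0.36,-0.36,-0.36,-0.36],"travel":[[-0.02,0.2,0],[-0.04,0.5,0],[-0.07,0.9,0],[-0.1,1.3,0],[-0.13,1.7,0],[-0.16,2.1,0],[-0.18,2.4,0],[-0.2,2.6,0]],"turn":[[0,0,0],[0,0,0],[0,0,0],[0,0,0],[0,0,0],[0,0,0],[0,0,0],[0,0,0]]}'
python3 - <<'E'
from h import *
s=manip.read_state();print(s["wrist_force"],s["moment"],s["eef_pos"])
im,d=manip.camera("top")
a=im[130:250,170:410]
cv2.imwrite(f"pics/top3c.png",cv2.resize(a[...,::-1],None,fx=3.2,fy=3.2,interpolation=cv2.INTER_CUBIC))
E
```

```text
clock: 6.98
eef_pos: [596.4, 76.2, 49.5]
eef_rot: [3.138, 0.001, 1.65]
wrist_force: [0.8, -5.0, 0.5]
finger_gap: 29.9
clock: 7.98
eef_pos: [594.4, 102.3, 49.5]
eef_rot: [3.138, 0.001, 1.651]
wrist_force: [-0.7, -5.4, 1.6]
finger_gap: 30.1
[-0.66231917 -5.39149257  1.61361263] [-1.00795676 -0.17671091 -0.05582067] [594.40453857 102.29449578  49.47787693]
```

View pics/top3c.png

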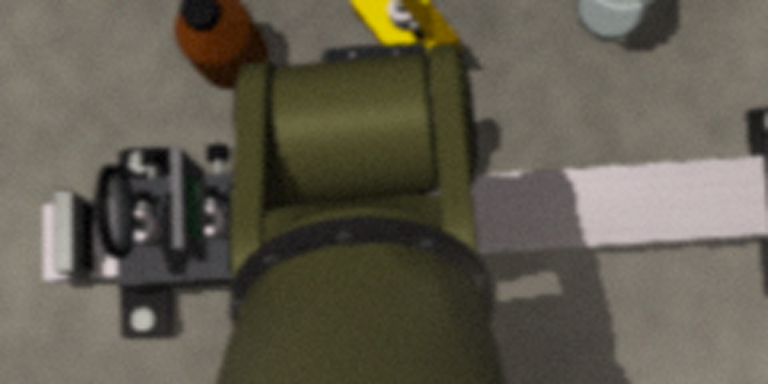

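```bash
python3 -m inch '{"grip":[-0.36,-0.36,-0.36,-0.36,-0.36,-0.36,-0.36,-0.36,-0.36],"travel":[[-0.02,0.2,0],[-0.04,0.5,0],[-0.06,0.8,0],[-0.08,1.1,0],[-0.1,1.35,0],[-0.12,1.55,0],[-0.13,1.7,0],[-0.14,1.8,0],[-0.14,1.9,0]],"turn":[[0,0,0],[0,0,0],[0,0,0],[0,0,0],[0,0,0],[0,0,0],[0,0,0],[0,0,0],[0,0,0]]}'
python3 -m inch '{"grip":[-0.36,-0.36,-0.36],"travel":[[-0.01,0.08,0],[-0.01,0.16,0],[-0.02,0.24,0]],"turn":[[0,0,0],[0,0,0],[0,0,0]]}'
```

```text
clock: 9.15
eef_pos: [592.9, 121.5, 49.5]
eef_rot: [3.139, 0.001, 1.651]
wrist_force: [0.4, -5.4, 0.9]
finger_gap: 30.0
clock: 9.52
eef_pos: [592.7, 123.8, 49.5]
eef_rot: [3.139, 0.001, 1.65]
wrist_force: [0.7, -5.0, 2.3]
finger_gap: 30.1
```

```bash
python3 -m inch '{"grip":[-0.36,-0.36],"travel":[[-0.01,0.08,0],[-0.01,0.16,0]],"turn":[[0,0,0],[0,0,0]]}'
python3 - <<'E'
from h import *
im,d=manip.camera("top")
a=im[170:240,170:290]
cv2.imwrite(f"pics/top4c.png",cv2.resize(a[...,::-1],None,fx=6,fy=6,interpolation=cv2.INTER_CUBIC))
E
```

```text
clock: 9.78
eef_pos: [592.6, 124.5, 49.5]
eef_rot: [3.139, 0.003, 1.65]
wrist_force: [-0.8, -13.4, 2.6]
finger_gap: 30.1
```

View pics/top4c.png

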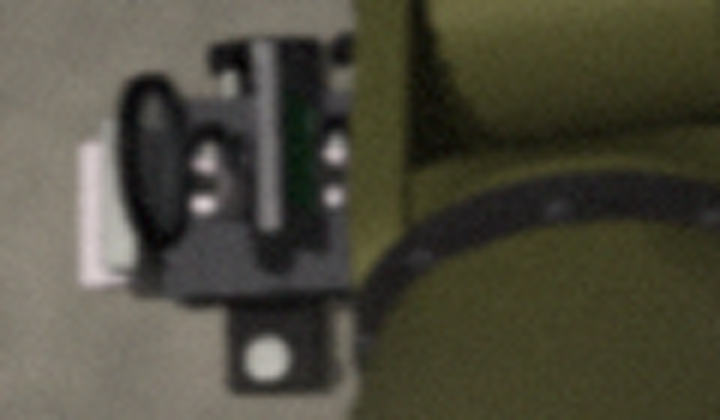

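```bash
python3 -m inch '{"grip":[-0.36,-0.36,-0.36],"travel":[[-0.01,0.1,0],[-0.01,0.15,0],[-0.01,0.15,0]],"turn":[[0,0,0],[0,0,0],[0,0,0]]}'
```

```text
clock: 10.2
eef_pos: [592.6, 124.5, 49.5]
eef_rot: [3.139, 0.005, 1.65]
wrist_force: [0.5, -13.8, 1.6]
finger_gap: 29.9
```

```bash
python3 -m inch '{"grip":[-0.36,-0.36,-0.36,-0.36],"travel":[[-0.01,0.15,0],[-0.02,0.25,0],[-0.02,0.3,0],[-0.02,0.3,0]],"turn":[[0,0,0],[0,0,0],[0,0,0],[0,0,0]]}'
```

```text
clock: 10.7
eef_pos: [592.6, 124.6, 49.5]
eef_rot: [3.14, 0.009, 1.649]
wrist_force: [-0.0, -24.8, 3.8]
finger_gap: 30.0
```

```bash
python3 -m inch '{"grip":[-0.36,-0.36,-0.36,-0.36,-0.36,-0.36,-0.36,-0.36,-0.36],"travel":[[0.01,-0.1,0],[0.02,-0.3,0],[0.05,-0.7,0],[0.1,-1.5,0],[0.2,-2.7,0],[0.3,-4,0],[0.41,-5.5,0],[0.45,-6,0],[0.45,-6,0]],"turn":[[0,0,0],[0,0,0],[0,0,0],[0,0,0],[0,0,0],[0,0,0],[0,0,0],[0,0,0],[0,0,0]]}'
python3 -m inch '{"grip":[-0.36,-0.36,-0.36,-0.36,-0.36,-0.36,-0.36,-0.36,-0.36,-0.36],"travel":[[0,0,2],[0,0,6],[0,0,11],[0,0,16],[0,0,20],[-4,-4,20],[-9,-9,20],[-14,-14,20],[-18,-18,20],[-18,-18,20]],"turn":[[0,0,0],[0,0,0],[0,0,0],[0,0,0],[0,0,0],[0,0,0],[0,0,0],[0,0,0],[0,0,0],[0,0,0]]}'
python3 - <<'E'
from h import *
for n in ("top","side"):
    im,d=manip.camera(n); cv2.imwrite(f"pics/{n}5.png",im[...,::-1]); np.save(f"pics/{n}5.npy",d)
    a=im[150:250,170:470] if n=="top" else im[110:320,220:440]
    cv2.imwrite(f"pics/{n}5c.png",cv2.resize(a[...,::-1],None,fx=2.6,fy=2.6,interpolation=cv2.INTER_CUBIC))
E
```

```text
clock: 11.82
eef_pos: [597.1, 64.2, 49.6]
eef_rot: [3.14, 0.009, 1.649]
wrist_force: [-0.2, -0.6, 0.4]
finger_gap: 29.9
clock: 13.08
eef_pos: [415.5, -117.1, 250.1]
eef_rot: [3.139, 0.009, 1.646]
wrist_force: [0.9, 0.0, 0.7]
finger_gap: 29.8
```

View pics/top5c.png

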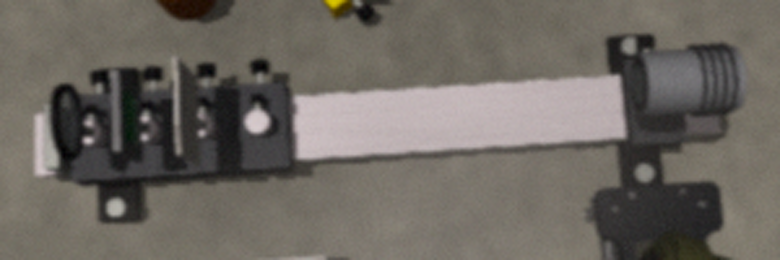

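View pics/side5c.png

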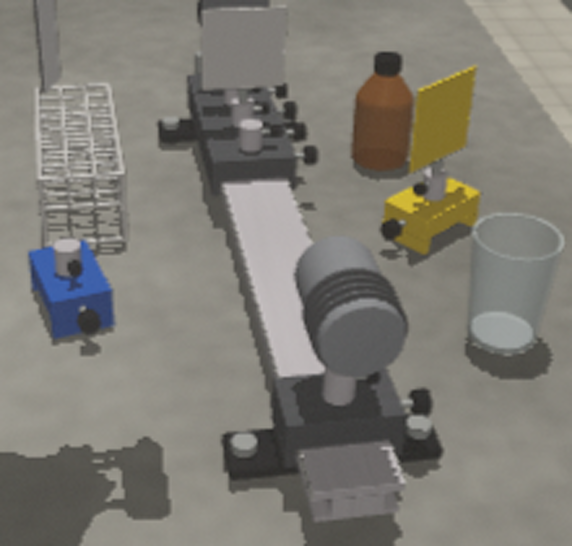

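```bash
python3 - <<'E'
from h import *
o=np.array([597.17,53.85]);y=np.array([-.0746,.9972]);x=np.array([y[1],-y[0]])
cr=lambda a,b:(170+a/2.6-.3,150+b/2.6-.3)
for n,q,z in [("sleeve",(257,122),86),("rear+x",(290,82),62),("rear-x",(293,166),62),("knob4",(261,67),51),("knob3",(207,71),51),("knob2",(153,74),51),("knob1",(100,78),51),("front-x",(75,180),62)]:
    p=pix("top",*cr(*q),z)[:2]-o; print(n,np.round([p@x,p@y],1))
a=cv2.imread("pics/top5.png")[150:240,170:290];cv2.imwrite("pics/top6c.png",cv2.resize(a,None,fx=6,fy=6,interpolation=cv2.INTER_CUBIC))
E
```

```text
sleeve [ -0.8 104.5]
rear+x [39.  75.9]
rear-x [-39.   76.9]
knob4 [ 57.6 103.5]
knob3 [ 57.1 154.1]
knob2 [ 57.6 204.6]
knob1 [ 57.1 254.3]
front-x [-38.8 275. ]
```

View pics/top6c.png

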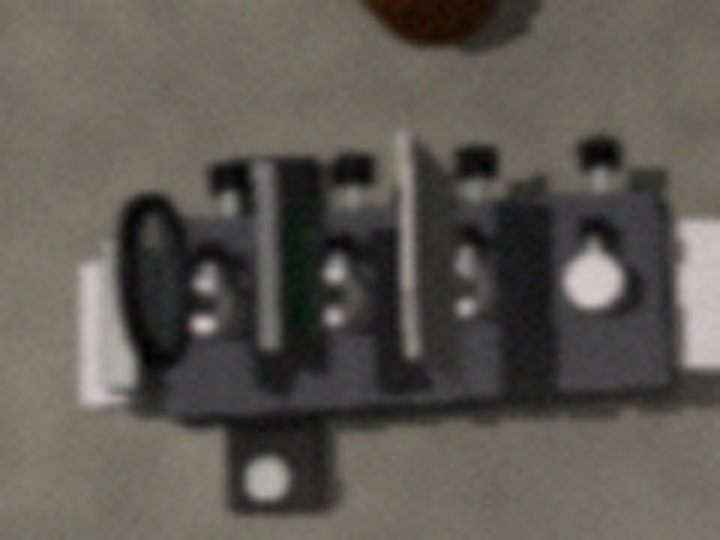

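```bash
python3 - <<'E'
from cell import manip
print(manip.sign_off())
E
```

```text
the job is handed in; nothing more can be done
None
```

I pushed the four riders along the bench as one train until the row was home against the end stop. I pushed on the empty rider's rear face with the fingertips held about 30 mm apart, then backed the hand off, lifted it clear and handed the job in. The arm's clock read about 13 s of the 40 s allowed.

- **Contact with the stop:** the pushing force was about 5 N while sliding in the last stretch. At the stop it rose to 14 N and then 25 N, and the fingertips moved only about 0.1 mm more.
- **Empty rider's position:** in the final top picture its sleeve sits 104.5 mm along the rail, against 105 mm for home. That agrees to within the camera's 2 mm.
- **Gaps:** the four knobs are 50 to 50.6 mm apart, which matches 50 mm riders touching, and no gaps show.
- **One reading that disagreed:** the empty rider's rear edge, read from a blurry corner, came out at about 76 mm instead of 80 mm. I trusted the sleeve, the knobs and the force instead.
- **Everything else:** the lamp, bottle, beaker, tube rack and the blue and yellow look-alikes look unmoved in the pictures. I judged that by eye, not by measuring. The wrist force read about zero once the hand was clear.

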